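# Set the recipe stand's leg to its mark and clamp it

## Robot

A 7-joint arm with a two-finger parallel gripper is mounted at the origin on a cart in front of the work surface, level with it; the furniture and walls round the work are solid. World frame = base frame: x ahead of the robot, y to its left, z up, the work surface at z = 0. Lengths are in m, angles in rad, forces in N, time in s.
With the tool pointing down it reaches from about 0.425 to 0.875 m from the base axis. Payload 4.7 kg.
Tool frame: the origin (TCP) lies where the fingers leave the gripper's body, on its centre line; the fingertips stand 70 mm ahead of it and the grasp point (between the pads) lies 51 mm ahead of it; z points along the fingers, y is the line along which they close (so a half turn about z gives the same grasp; the last joint's range is limited). The gripper opens to 87 mm and grips with 3 to 60 N. Pads are 19 mm wide; open, the fingers measure 117 mm over their backs; the gripper's body (75 mm by 190 mm) begins 51 mm behind the grasp point.
Start: joints at [1.35, 0.321, -0.07, 1.45, 0.023, 1.371, -0.057], TCP at [0.151, -0.632, 0.292] pointing down, gripper open.
Joint ranges: [-2.86, 2.86], [-0.3, 2.09], [-1.38, 1.24], [0.06, 2.45], [-1.56, 4.7], [0.09, 2.05], [-2.69, 2.69]. Speed limits (rad/s): [2.57, 2.57, 3.14, 3.14, 3.14, 3.14, 3.14].

## Interface

Orientations are given as a rotation vector (axis times angle).
In Python, from bench import ctrl gives the robot as it stands.
- The arm moves only by the tool play_rows, never from a script. Its argument "increments" is a list that holds one entry, the list of rows, each a list of 7 numbers: the shift along the tool's x, y, z as a fraction of full scale, then the turn, a rotation vector about the tool's x, y, z as a fraction of full scale, then the gripper command: -1 is shut, 1 is fully open, values between are in proportion. A call has 1 to 8 rows; each row is the pose to reach, as a shift and turn from the pose commanded when the call began, along the tool's axes at that moment; what a row does not reach only later rows make up. Full scale, the value 1, is 0.1 m for a shift and 90 degrees for a turn. A row lasts 1/10 s, in which the tool goes at most 50 mm and 8.59 degrees, less where a joint would pass 70% of its speed; a pose out of reach is approached as far as the arm can. A call with a number of a shift or a turn outside -1 to 1 is refused whole. A call with a gripper value outside its range is refused whole. The fingers move at their own pace and stop on an object; "squeeze" is the grip in N (left out, the last holds). Time passes only in rows, so rows that repeat a pose let the fingers close. It gives the time, the measured TCP pose, the force, the opening and the grip force at its end, in the units of the state.
- ctrl.get_state(): the state, without advancing time (a new reading comes with each control period).
- ctrl.get_image(name): name is "scene" or "side" or "wrist"; returns the picture (384x512x3 uint8, red, green, blue); there is no depth.
- ctrl.get_calibration(name): a dict with "vertical_fov" (degrees; the focal length in pixels is half the picture's height over the tangent of half this angle, whatever the lens; pixels are square), "cx", "cy" (the principal point, pixels), "dist_coeffs" ([k1, k2, p1, p2, k3] as OpenCV has them; the pictures are not rectified), "R" (3x3) and "t" (3): a world point X has camera coordinates R X + t; the wrist camera has in their place "T_tool_cam" (4x4, takes a point from camera to tool coordinates, whose origin is the TCP and whose axes are the flange's). Camera axes: x right, y down, z forward; pixel columns grow to the right and rows downward; lengths in m; the calibration is good to about 2 mm. A picture is of the moment at which its call begins: read the wrist's pose just before it. get_calibration takes no time and is no camera call.
- ctrl.close_job(): hands the job in; it is judged then, once.
The state is a dict: "time": time; "joint_positions": joint angles; "qd": joint speeds; "joint_torque": joint torques, N m; "position": TCP position; "tool_rot": TCP orientation; "ft_force": force on the tool from outside, world axes, zero at the start; "torque": the same for the moment, N m; "grip_width": opening from 0.0 (shut) to 1.0 (fully open); "grip_force": force on a finger pad.
Only numpy, scipy, OpenCV 4.12 (cv2) and the standard library are available. Lean on these libraries where they do the work, as an engineer would, in place of code of your own. Each camera call takes 0.05 s, during which the arm holds its last target. There are 200 camera calls.

## Task

The cam lever of the recipe stand has come loose and the tablet has sunk back. Push the sliding leg by its upright grip towards the tablet until the front edge of its clamp plate is at the middle one of the three length marks, keep it there between the fingers while the same hand presses the cam lever down flat, and finish still holding the grip firmly, with the leg at the mark and the lever closed. Leave the things standing around where they are.

Things in the scene. Friction and masses are not known exactly. Their poses are not given: they have to be found in the camera images.
- stand: Recipe stand, cannot shift: beech base 312 x 110 mm, top 18 mm up; origin under its middle, on the worktop. -x is the front, with a hinged back rest and a black tablet 200 x 124 mm; y runs across. Along x lies an aluminium track 64 mm wide, top 24 mm up. Three dark cross lines 2 mm wide are the length marks, at x = 78, 58, 38 mm.
- back_top (a point): Middle of the upper edge of the back rest, which is hinged 132 mm in front of the stand's origin and is propped by two bars from the leg. At the middle mark the back slopes 50 degrees, the tablet's top edge is about 150 mm above the worktop and 120 mm or more in front of the grip; sunk it is lower.
- mark_middle (a point): Middle length mark, on the axis of the track at its top (24 mm up). Axes as the stand's.
- leg_pointer (a point): Middle of the front (-x) edge of the leg's aluminium clamp plate (58 x 58 mm, top 30 mm above the worktop), which is to line up with the middle mark. Moves with the leg, only along the stand's x. The centre of the upright grip is 24 mm behind it (+x).
- leg (a joint): Slide of the leg, m: 0 at the rear stop, where it starts; grows towards the tablet (stand's -x); 0.018, 0.038, 0.058 at the marks (to stand at 0.038), 0.066 front stop. The tablet's weight pushes it to the rear with 1 to 6 N; let go while the lever is open, it slides back at once.
- grip_top (a point): Centre of the top of the leg's upright black grip: post 14 mm thick along the stand's x, 24 mm wide along y, top 92 mm up, straight down to 38 mm (below it a foot 18 x 28 mm). Pinched with one finger in front of it and one behind, the leg is held while the fingers can slide down the post; the rear fingertip then comes down on the cam lever.
- cam_lever (a joint): Hinge of the cam lever, rad: 0 closed, flat across the leg just behind the grip; up to 0.68 open; stays where left. Starts at 0.5 to 0.65. Moves at 3 to 5 N pressed at the middle of the leg. From 0.28 rad down its round locking dog (9 mm) enters a 14 mm slot of the track and locks the leg; off a mark by more than about 3 mm it meets the web between slots and cannot close.
- lever_end (a point): Free end of the steel lever, top of its black tip. It is 15 mm wide along the stand's x (10.5 to 25.5 mm behind the grip's centre); its pin (along x) is 24 mm to the -y side of the grip's centre, 34 mm up; it reaches 71 mm from the pin towards +y. Where it crosses the middle of the leg its top is 38 mm up closed, 56 mm at 0.65 rad (63 mm at 8 mm to the +y side).
- flask: Bystander: clear glass flask, 69 mm wide, 105 mm tall; origin under its middle.
- bulb_jar_0: Bystander: little round glass bottle lying, 65 x 86 x 62 mm; origin under its middle.
- bulb_jar_1: Bystander: little round glass bottle with a cork, lying, 62 x 82 x 58 mm; origin under its middle.
- spoon_rest: Bystander: small oval dish, 38 x 68 x 16 mm, beside the stand; origin under its middle.
- match_box: Bystander: match box, 34 x 54 x 14 mm, beside the stand; origin under its middle.
- cork_stopper: Bystander: cork, 26 mm wide, 31 mm tall, beside the stand; origin under its middle.

How it is judged:
On the way, in this order (a step that is already met when the one before it is completed fails the run):
1. the leg is held at the middle mark (within 4 mm) between the fingers while the lever is still open (x of leg_pointer in the frame of mark_middle between -0.004 and 0.004 m and value of joint cam_lever above 0.45 rad and contact force between the fingers and grip_post above 0.5 N), for 0.2 s.
2. the lever is closed flat with the leg held at the mark (x of leg_pointer in the frame of mark_middle between -0.004 and 0.004 m and value of joint cam_lever below 0.1 rad and contact force between the fingers and grip_post above 0.5 N), for 0.1 s.
At the end, for the whole second after the job is handed in: The front edge of the clamp plate is within 4 mm of the middle mark and at rest, the cam lever is flat (below 0.1 rad), and the fingers still hold the upright grip with more than 2 N (x of leg_pointer in the frame of mark_middle between -0.004 and 0.004 m and value of joint cam_lever below 0.1 rad and contact force between the fingers and grip_post above 2 N and linear speed of leg below 0.01 m/s); the arm keeps its last pose, push and grip.
It fails at once if one of the things standing around was moved by more than 3 cm (distance of any of flask, bulb_jar_0, bulb_jar_1, spoon_rest, match_box, cork_stopper from where it was at the start of the episode above 0.03 m).
It also fails if it takes over 40 s, if anything falls off the work surface, if the arm or the gripper's body presses on something with over 40 N, if the wrist force passes 120 N, or if a joint passes its speed limit or range.

## Working session

There is one attempt and no reset: what is moved stays moved. The work goes in short steps, Python scripts to look and compute and a tool call to move; the robot and the scene stay as the last step left them, time stands still between calls to the robot, and variables do not carry over. Pictures are saved under pics/ and viewed, at most 10 in all, crops included, and the job is handed in when it is done.

Besides the shell and the picture viewer there is one more tool, called after "Request:" as name([rows], argument=value, ...), one row to a line, values as JSON. play_rows: Moves the arm, as the interface text tells. Shift numbers are shares of 0.1 m and turn numbers shares of 90 degrees, none past 1 either way. Its arguments: {"type":"object","properties":{"increments":{"type":"array"},"squeeze":{"type":"number"}},"required":["increments"]}

```bash
ls; mkdir -p pics
python3 - <<'E'
from bench import ctrl
import cv2,numpy as np
s=ctrl.get_state();print({k:np.round(v,3) for k,v in s.items()})
a=[ctrl.get_image(n) for n in("scene","side","wrist")]
for n,i in zip(("scene","side","wrist"),a):cv2.imwrite(f"pics/{n}0.png",cv2.cvtColor(i,cv2.COLOR_RGB2BGR));print(n,ctrl.get_calibration(n))
E
```

```text
pics
{'time': np.float64(0.0), 'joint_positions': array([ 1.35 ,  0.322, -0.07 ,  1.452,  0.023,  1.371, -0.057]), 'qd': array([ 0.001,  0.   ,  0.002, -0.001, -0.001,  0.001, -0.   ]), 'joint_torque': array([ 0.0000e+00, -4.9130e+01, -4.0400e-01, -3.1252e+01, -6.4000e-02,
        4.4000e-02,  0.0000e+00]), 'position': array([ 0.151, -0.632,  0.291]), 'tool_rot': array([-3.118e+00, -3.680e-01,  1.000e-03]), 'ft_force': array([ 0.352, -0.891,  0.197]), 'torque': array([-0.015, -0.011, -0.11 ]), 'grip_force': np.float64(0.0), 'grip_width': np.float64(0.998)}
scene {'vertical_fov': 54.57818142519065, 'cx': 255.77716355056114, 'cy': 196.92294183350546, 'dist_coeffs': array([-0.11700023,  0.        ,  0.        ,  0.        ,  0.        ]), 'R': array([[-0.45623543, -0.88965934,  0.01885461],
       [-0.62770141,  0.30673496, -0.71547509],
       [ 0.63074572, -0.33826015, -0.69838378]]), 't': array([0.13653399, 0.42598314, 0.59968947])}
side {'vertical_fov': 47.36667783026397, 'cx': 254.5212371335704, 'cy': 194.49701496371637, 'dist_coeffs': array([-0.15479924,  0.        ,  0.        ,  0.        ,  0.        ]), 'R': array([[ 0.9992594 , -0.03243291,  0.02070663],
       [-0.0012276 , -0.56471962, -0.82528191],
       [ 0.03845973,  0.82464529, -0.56434121]]), 't': array([-0.50965724,  0.01911021,  1.06696932])}
wrist {'vertical_fov': 69.8347965404537, 'cx': 256.2139396941069, 'cy': 191.1901288173059, 'dist_coeffs': array([-0.01366841,  0.        ,  0.        ,  0.        ,  0.        ]), 'T_tool_cam': array([[-1.99443125e-04, -9.67837143e-01, -2.51577473e-01,
         6.90872232e-02],
       [ 9.99999852e-01, -6.57454239e-05, -5.39842582e-04,
         8.59221342e-04],
       [ 5.05939634e-04, -2.51577544e-01,  9.67837013e-01,
        -9.22224297e-02],
       [ 0.00000000e+00,  0.00000000e+00,  0.00000000e+00,
         1.00000000e+00]])}
```

View pics/scene0.png

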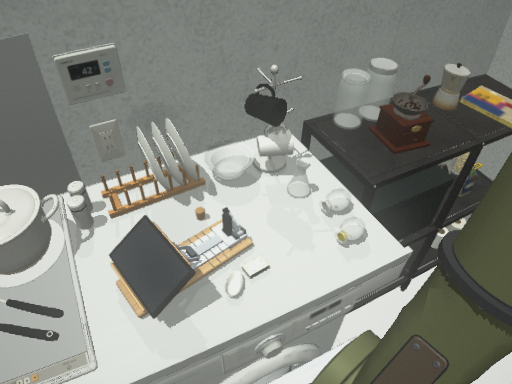

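View pics/side0.png

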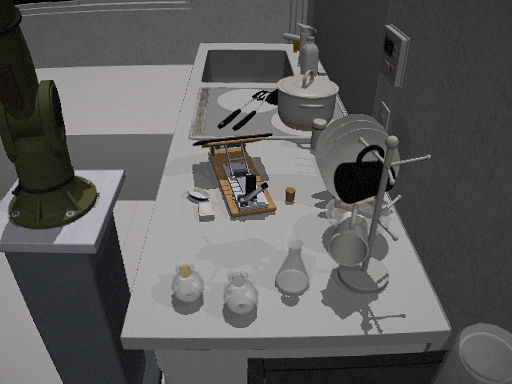

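The scene view shows the grip at about (228,220) with the tablet in front of it. In the side view the grip is at about (250,187), with the lever rising to the right to about (267,185). I'll enlarge both.

Run:
```python
import cv2,numpy as np
a=cv2.imread('pics/scene0.png')[195:315,110:270];b=cv2.imread('pics/side0.png')[130:230,190:310]
a=cv2.resize(a,None,fx=2.5,fy=2.5,interpolation=2)
b=cv2.resize(b,None,fx=4,fy=4,interpolation=2)
c=np.zeros((400,880,3),np.uint8);c[:300,:400]=a;c[:400,400:]=b
cv2.imwrite('pics/c0.png',cv2.resize(c,(800,364)))
```

```text
(no output)
```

View pics/c0.png

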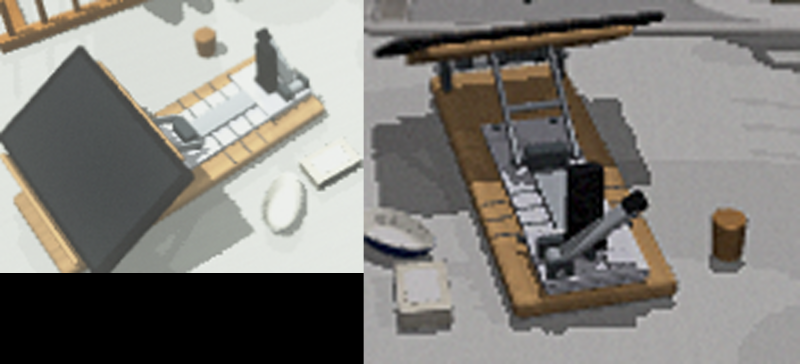

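The enlarged crop shows the base corners, the grip top at about (251,175) in the side view, and the lever tip at about (265,185). I'll cast rays for these.

```bash
cat > h.py <<'E'
import cv2,numpy as np
from bench import ctrl
from scipy.spatial.transform import Rotation as Ro
def K(c,h=384):
    f=h/2/np.tan(np.radians(c['vertical_fov'])/2);return np.array([[f,0,c['cx']],[0,f,c['cy']],[0,0,1.]])
def cam(n,s=None):
    c=ctrl.get_calibration(n)
    if n=='wrist':
        s=s or ctrl.get_state();T=np.eye(4);T[:3,:3]=Ro.from_rotvec(s['tool_rot']).as_matrix();T[:3,3]=s['position']
        W=np.linalg.inv(T@c['T_tool_cam']);return c,W[:3,:3],W[:3,3]
    return c,np.array(c['R']),np.array(c['t'])
def pt(n,uv,z,s=None):
    c,R,t=cam(n,s);p=cv2.undistortPoints(np.array([[uv]],float),K(c),c['dist_coeffs'])[0,0]
    d=R.T@np.array([p[0],p[1],1]);o=-R.T@t;return o+d*(z-o[2])/d[2]
def pix(n,X,s=None):
    c,R,t=cam(n,s);return cv2.projectPoints(np.array(X,float).reshape(-1,3),cv2.Rodrigues(R)[0],t,K(c),c['dist_coeffs'])[0][:,0]
E
python3 - <<'E'
from h import *
np.set_printoptions(precision=4,suppress=True)
for n,uv,z in [('side',(231.6,213.2),.018),('side',(275.6,207.7),.018),('side',(208.8,152.8),.018),('side',(250.9,175.3),.092),('scene',(110+263/2.273,195+30/2.273),.092),('scene',(110+325/2.273,195+103/2.273),.018),('scene',(110+275/2.273,195+57/2.273),.018)]:
    print(n,pt(n,uv,z))
E
```

```text
side [ 0.4541 -0.0704  0.018 ]
side [ 0.5581 -0.0491  0.018 ]
side [0.3855 0.2185 0.018 ]
side [ 0.499  -0.0228  0.092 ]
scene [ 0.5168 -0.0304  0.092 ]
scene [ 0.4556 -0.0722  0.018 ]
scene [ 0.5391 -0.0518  0.018 ]
```

The stand's yaw is about -77°, so the tool is already aligned (tool y = stand +x, tool x = stand +y). The grip is at about (0.498, -0.025). I'll move over it in steps.

Request:
play_rows([
  [[0.32,-0.34,0,0,0,0,1],[0.64,-0.67,0,0,0,0,1],[0.96,-1,0,0,0,0,1],[0.96,-1,0,0,0,0,1]],
])

```text
time: 0.55
position: [0.2266, -0.5071, 0.2923]
tool_rot: [-3.116, -0.383, -0.004]
ft_force: [0.1, -0.2, -0.2]
grip_width: 0.999
grip_force: 0.0
```

Request:
play_rows([
  [[0.32,-0.34,0,0,0,0,1],[0.64,-0.67,0,0,0,0,1],[0.96,-1,0,0,0,0,1],[0.96,-1,0,0,0,0,1]],
])

```text
time: 0.95
position: [0.2956, -0.3877, 0.2925]
tool_rot: [-3.117, -0.383, -0.002]
ft_force: [0.3, 0.3, 0.5]
grip_width: 1.001
grip_force: 0.0
```

Request:
play_rows([
  [[0.32,-0.34,0,0,0,0,1],[0.64,-0.67,0,0,0,0,1],[0.96,-1,0,0,0,0,1],[0.96,-1,0,0,0,0,1]],
])

```text
time: 1.35
position: [0.3649, -0.2682, 0.2926]
tool_rot: [-3.117, -0.383, -0.003]
ft_force: [0.3, -0.0, 0.1]
grip_width: 1.0
grip_force: 0.0
```

Request:
play_rows([
  [[0.32,-0.34,0,0,0,0,1],[0.64,-0.67,0,0,0,0,1],[0.96,-1,0,0,0,0,1],[0.96,-1,0,0,0,0,1]],
])

```text
time: 1.75
position: [0.4344, -0.1485, 0.2928]
tool_rot: [-3.117, -0.383, -0.004]
ft_force: [-0.8, 0.1, -0.4]
grip_width: 0.998
grip_force: 0.0
```

Request:
play_rows([
  [[0.32,-0.34,0.1,0,0,0,1],[0.64,-0.67,0.2,0,0,0,1],[0.9,-1,0.3,0,0,0,1],[0.9,-1,0.3,0,0,0,1],[0.9,-1,0.3,0,0,0,1]],
])

```text
time: 2.25
position: [0.4959, -0.0361, 0.2618]
tool_rot: [-3.119, -0.37, 0.002]
ft_force: [0.2, -1.2, -0.2]
grip_width: 0.997
grip_force: 0.0
```

Run:
```python
from h import *
s=ctrl.get_state();print(s['time'],s['position'],s['tool_rot'])
i=ctrl.get_image('wrist');cv2.imwrite('pics/w1.png',i[:,:,::-1])
cv2.imwrite('pics/w1b.png',cv2.resize(i[:,:,::-1],(800,600),interpolation=2))
print(pix('wrist',[[.498,-.025,.092],[.471+.058*.225,.092-.058*.974,.024]],s))
```

```text
2.25 [ 0.49588679 -0.03611671  0.26177058] [-3.11948644e+00 -3.70419810e-01  1.81280632e-03]
[[245.02697529 187.37908606]
 [196.39039633 173.56586491]]
```

View pics/w1b.png

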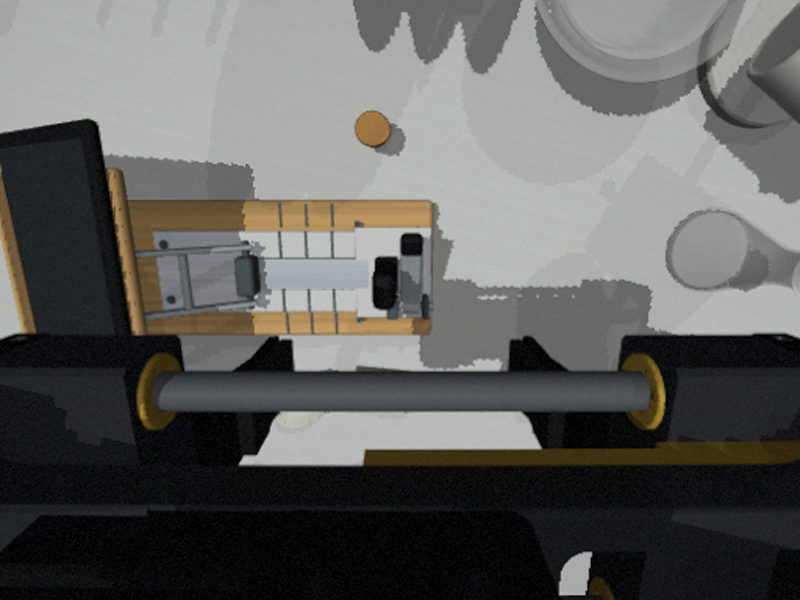

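The wrist view shows the stand aligned with the tool, the grip top at about (384,292)/1.5625, the marks at x≈283, 308 and 334, and the plate's front edge at x≈356. My prediction matches. Next I'll compute the tool-frame offsets.

Run:
```python
from h import *
np.set_printoptions(precision=4,suppress=True)
s=dict(position=[.49588679,-.03611671,.26177058],tool_rot=[-3.11948644,-.37041981,.00181])
R=Ro.from_rotvec(s['tool_rot']).as_matrix()
for nm,u,v,z in [('grip',384,292,.092),('markM',308,270,.024),('plate',356,272,.03),('baseT',431,201,.018),('baseB',431,334,.018),('baseTf',150,201,.018),('lever_end',411,243,.07)]:
    X=pt('wrist',(u/1.5625,v/1.5625),z,s);print(nm,X,'tool',R.T@(X-s['position']))
```

```text
grip [ 0.4987 -0.0256  0.092 ] tool [ 0.0054 -0.0095  0.1698]
markM [0.4852 0.0348 0.024 ] tool [ 0.0065 -0.0714  0.2378]
plate [ 0.4937 -0.0023  0.03  ] tool [ 0.0061 -0.0333  0.2318]
baseT [ 0.5584 -0.0457  0.018 ] tool [0.0588 0.0241 0.2437]
baseB [ 0.4547 -0.0727  0.018 ] tool [-0.0483  0.026   0.2438]
baseTf [0.5084 0.1637 0.018 ] tool [ 0.0592 -0.1913  0.2438]
lever_end [ 0.5299 -0.0358  0.07  ] tool [0.0333 0.0078 0.1917]
```

Request:
play_rows([
  [[0.05,-0.09,0.3,0,0,0,1],[0.05,-0.09,0.6,0,0,0,1],[0.05,-0.09,0.85,0,0,0,1],[0.05,-0.09,0.85,0,0,0,1],[0.05,-0.09,0.85,0,0,0,1]],
])

```text
time: 2.8
position: [0.4987, -0.0274, 0.1777]
tool_rot: [3.12, 0.364, -0.0]
ft_force: [-0.5, 0.8, -0.1]
grip_width: 1.0
grip_force: 0.0
```

Run:
```python
from h import *
s=ctrl.get_state();R=Ro.from_rotvec(s['tool_rot']).as_matrix()
print(s['time'],s['position'],s['tool_rot'],R.T@(np.array([.4987,-.0256,.092])-s['position']))
i=ctrl.get_image('wrist')
cv2.imwrite('pics/w2b.png',cv2.resize(i[60:320,100:450,::-1],(800,594),interpolation=2))
```

```text
2.8 [ 0.49865313 -0.02741616  0.17774192] [ 3.12000724e+00  3.64032869e-01 -2.68928222e-04] [ 0.00048248 -0.00179066  0.08574111]
```

View pics/w2b.png

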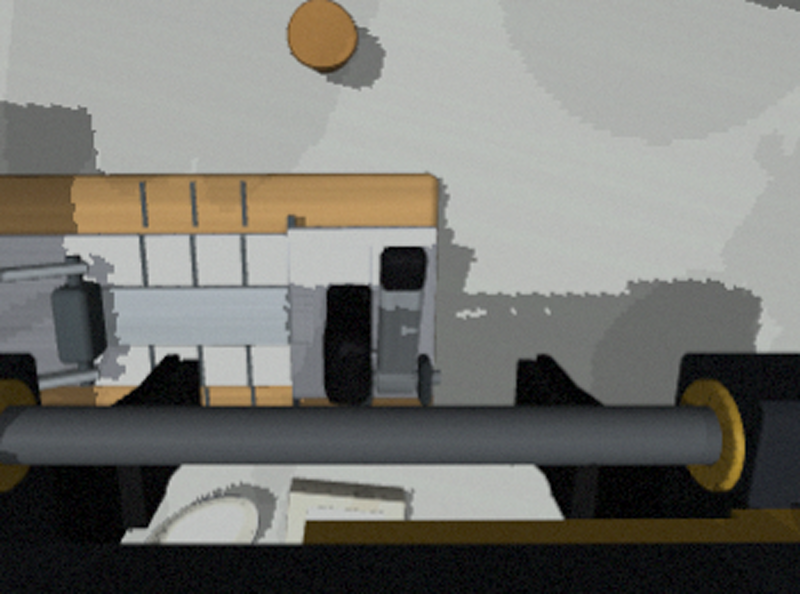

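The grip sits between the fingers, at about 349 against a finger midpoint of about 358, so roughly 2 mm off as computed. I'll lower and pinch.

Request:
play_rows([
  [[0,-0.02,0.2,0,0,0,1],[0,-0.02,0.37,0,0,0,1],[0,-0.02,0.37,0,0,0,-1],[0,-0.02,0.37,0,0,0,-1],[0,-0.02,0.37,0,0,0,-1],[0,-0.02,0.37,0,0,0,-1],[0,-0.02,0.37,0,0,0,-1]],
], squeeze=15)

```text
time: 3.55
position: [0.4986, -0.0239, 0.141]
tool_rot: [3.119, 0.368, 0.002]
ft_force: [0.4, -1.2, -0.9]
grip_width: 0.631
grip_force: 0.0
```

Request:
play_rows([
  [[0,0,0,0,0,0,-1],[0,0,0,0,0,0,-1],[0,0,0,0,0,0,-1],[0,0,0,0,0,0,-1]],
])

```text
time: 3.95
position: [0.4981, -0.0238, 0.1402]
tool_rot: [3.12, 0.368, -0.0]
ft_force: [0.4, 1.1, 0.2]
grip_width: 0.265
grip_force: 0.0
```

Request:
play_rows([
  [[0,0,0,0,0,0,-1],[0,0,0,0,0,0,-1],[0,0,0,0,0,0,-1],[0,0,0,0,0,0,-1],[0,0,0,0,0,0,-1]],
])

```text
time: 4.45
position: [0.4982, -0.0241, 0.1402]
tool_rot: [3.12, 0.368, 0.0]
ft_force: [0.1, -1.9, -0.3]
grip_width: 0.164
grip_force: 15.0
```

Request:
play_rows([
  [[0,-0.07,0,0,0,0,-1],[0,-0.14,0,0,0,0,-1],[0,-0.21,0,0,0,0,-1],[0,-0.28,0,0,0,0,-1],[0,-0.34,0,0,0,0,-1],[0,-0.37,0,0,0,0,-1],[0,-0.37,0,0,0,0,-1],[0,-0.37,0,0,0,0,-1]],
], squeeze=20)

```text
time: 5.25
position: [0.4895, 0.0124, 0.1402]
tool_rot: [-3.12, -0.368, 0.0]
ft_force: [0.4, -1.1, -0.7]
grip_width: 0.157
grip_force: 20.0
```

Run:
```python
from h import *
s=ctrl.get_state();R=Ro.from_rotvec(s['tool_rot']).as_matrix()
print(s['time'],s['position'],R.T@(s['position']-np.array([.4982,-.0241,.1402])),s['ft_force'])
i=ctrl.get_image('wrist');cv2.imwrite('pics/w3.png',i[:,:,::-1])
cv2.imwrite('pics/w3b.png',cv2.resize(i[110:260,160:360,::-1],(800,600),interpolation=2))
```

```text
5.25 [0.48946643 0.01241745 0.1401996 ] [ 1.38334730e-05 -3.75472875e-02  4.58830027e-06] [ 0.37229003 -1.08128873 -0.7218589 ]
```

View pics/w3b.png

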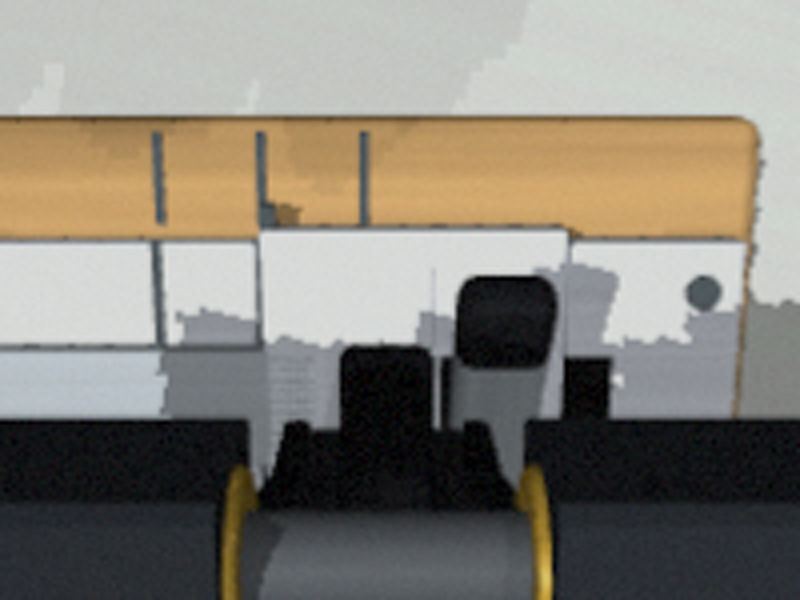

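The plate edge (x≈260) is on the middle mark (≈259) to within about 1 mm, and the lever is still open. I'll nudge 0.5 mm, hold, then slide down.

Request:
play_rows([
  [[0,-0.005,0,0,0,0,-1],[0,-0.005,0,0,0,0,-1],[0,-0.005,0,0,0,0,-1],[0,-0.005,0,0,0,0,-1],[0,-0.005,0,0,0,0,-1]],
], squeeze=12)

```text
time: 5.8
position: [0.4894, 0.0126, 0.1402]
tool_rot: [3.12, 0.368, -0.0]
ft_force: [0.5, -2.9, -0.5]
grip_width: 0.16
grip_force: 12.0
```

Request:
play_rows([
  [[0,0,0.03,0,0,0,-1],[0,0,0.06,0,0,0,-1],[0,0,0.09,0,0,0,-1],[0,0,0.12,0,0,0,-1],[0,0,0.15,0,0,0,-1],[0,0,0.18,0,0,0,-1],[0,0,0.18,0,0,0,-1]],
])

```text
time: 6.5
position: [0.4937, 0.0132, 0.126]
tool_rot: [3.118, 0.368, 0.015]
ft_force: [1.5, -1.0, 16.0]
grip_width: 0.161
grip_force: 12.7
```

Request:
play_rows([
  [[-0.02,0,0.03,0,0,0,-1],[-0.02,0,0.06,0,0,0,-1],[-0.02,0,0.09,0,0,0,-1],[-0.02,0,0.12,0,0,0,-1],[-0.02,0,0.12,0,0,0,-1],[-0.02,0,0.12,0,0,0,-1]],
])

```text
time: 7.1
position: [0.4928, 0.013, 0.1144]
tool_rot: [3.119, 0.368, 0.018]
ft_force: [3.9, -1.7, 15.2]
grip_width: 0.159
grip_force: 12.7
```

Request:
play_rows([
  [[-0.01,0,0.03,0,0,0,-1],[-0.01,0,0.06,0,0,0,-1],[-0.01,0,0.08,0,0,0,-1],[-0.01,0,0.08,0,0,0,-1],[-0.01,0,0.08,0,0,0,-1]],
])

```text
time: 7.6
position: [0.4923, 0.0128, 0.1078]
tool_rot: [3.118, 0.367, 0.019]
ft_force: [-0.6, -2.3, 27.0]
grip_width: 0.16
grip_force: 22.6
```

Run:
```python
from h import *
s=ctrl.get_state();R=Ro.from_rotvec(s['tool_rot']).as_matrix()
print(s['time'],s['position'],R.T@(s['position']-np.array([.4982,-.0241,.1402])),s['ft_force'],s['grip_force'])
i=ctrl.get_image('wrist');j=ctrl.get_image('side')
a=cv2.resize(i[110:260,160:360,::-1],(480,360),interpolation=2)
b=cv2.resize(j[140:230,210:290,::-1],(320,360),interpolation=2)
cv2.imwrite('pics/w4b.png',np.hstack([a,b]))
```

```text
7.6 [0.49234736 0.01278031 0.10780183] [ 0.0025004  -0.03733674  0.0323074 ] [-0.63084531 -2.30467092 26.95786267] 22.590396074574528
```

View pics/w4b.png

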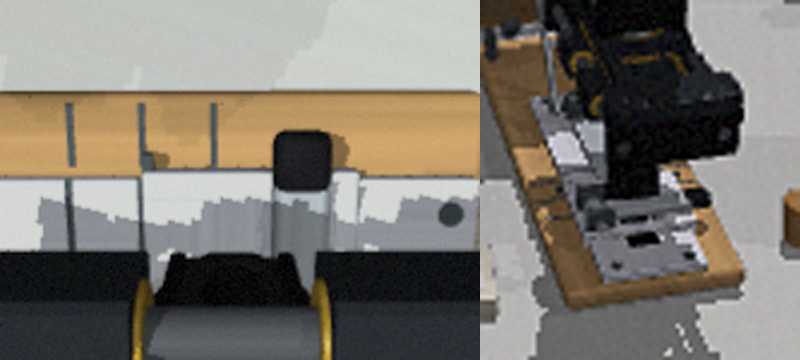

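The lever lies flat with the fingertips 38 mm up, and the plate edge (142) is at the mark (141). I'll settle, then hand it in.

Request:
play_rows([
  [[0,0,0.01,0,0,0,-1],[0,0,0.01,0,0,0,-1],[0,0,0.01,0,0,0,-1],[0,0,0.01,0,0,0,-1],[0,0,0.01,0,0,0,-1]],
], squeeze=15)

```text
time: 8.2
position: [0.4924, 0.0126, 0.1077]
tool_rot: [3.117, 0.367, 0.018]
ft_force: [-3.1, -2.0, 36.4]
grip_width: 0.157
grip_force: 26.4
```

```bash
python3 -c "
from bench import ctrl
s=ctrl.get_state();print(s['position'],s['ft_force'],s['grip_force'],abs(s['qd']).max());print(ctrl.close_job())"
```

```text
[0.49242032 0.01263599 0.10772532] [-3.05746652 -1.96760279 36.38256465] 26.364563285078475 0.0023250896611177858
the job is handed in; nothing more can be done
None
```

I handed the job in at about 8 s: the leg is held at the middle mark (within about 1 mm by the wrist camera), the lever is pressed flat and the grip is held with about 26 N; the judge's verdict was not shown.

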